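# Hold the reference block in the corner of the reading stage

### The arm

A 6-joint arm with a two-finger parallel gripper is mounted at the origin on a cart in front of the work surface, level with it; the furniture and walls round the work are solid. World frame = base frame: x ahead of the robot, y to its left, z up, the work surface at z = 0. Lengths are in mm, angles in rad, forces in N, time in s.
With the tool pointing down it reaches from about 250 to 800 mm from the base axis. Payload 8.5 kg.
Tool frame: the origin (TCP) lies midway between the tips of the shut fingers; the grasp point (between the pads) lies 19 mm behind it; y points along the fingers, x is the direction in which the jaws open and shut, and the axes are right-handed (so a half turn about y gives the same grasp; the last joint's range is limited). The gripper opens to 85 mm and grips with 20 to 120 N. Pads are 22 mm wide; open, the fingers measure 114 mm over their backs; the gripper's body (76 mm by 85 mm) begins 54 mm behind the grasp point. The pads swing forward as they close: fully open they stand 13 mm farther back than shut.
Start: joints at [-1.222, 0.238, -0.013, 1.319, 0, 1.571], TCP at [179.413, -493.346, 231.276] pointing down, gripper open.
Joint ranges: [-2.66, 2.66], [-1.03, 1.9], [-1.14, 1.46], [-1.82, 2.27], [-1.45, 1.34], [-3.14, 3.14]. Speed limits (rad/s): [2.22, 2.22, 2.79, 3.14, 3.14, 3.14].

### API

Orientations are given as [roll, pitch, yaw] about the fixed x, y, z axes, in that order (R = Rz(yaw) Ry(pitch) Rx(roll)).
In Python, from station import manip, viewer gives the robot as it stands. The module is installed in compiled form; this text tells all that it offers.
- The arm moves only by the shell command python3 -m crank 'ROWS'. ROWS is text: rows parted by semicolons, each of 7 numbers parted by spaces: the finger opening in cm, from 0 to 8.54, then the shift along the world's x, y, z in cm, then the turn, a rotation vector about the world's x, y, z in rad. A call has 1 to 20 rows; each row shifts and turns the commanded pose from where the row before left it; what a row does not reach is not made up. A row lasts 1/12 s, in which the tool goes at most 41.7 mm and 7.16 degrees, less where a joint would pass 70% of its speed; a pose out of reach is approached as far as the arm can. A call with a gripper value outside its range is refused whole. The fingers move at their own pace and stop on an object; the grip force is fixed at half the most. Time passes only in rows, so rows that do not move let the fingers close. It gives the time, the measured TCP pose, the force and the opening at its end, in the units of the state.
- manip.get_state(): the state, without advancing time (a new reading comes with each control period).
- viewer.get_image(name): name is "scene" or "top" or "wrist"; returns the picture (400x640x3 uint8, red, green, blue); there is no depth.
- viewer.camera_info(name): a dict with "fx", "fy", "cx", "cy" (pixels), "k1" (the pictures are not rectified: a ray, as slopes to the right and down, at radius r is drawn at 1 + k1 r^2 times it, then the intrinsics apply), "R" (3x3) and "t" (3): a world point X has camera coordinates R X + t. Camera axes: x right, y down, z forward; pixel columns grow to the right and rows downward; lengths in mm; the calibration is good to about 2 mm. A picture is of the moment at which its call begins: read the wrist's pose just before it. camera_info takes no time and is no camera call; for the wrist camera it gives the pose at the moment of the call.
- manip.sign_off(): hands the job in, once; it reports no verdict.
The state is a dict: "t": time; "joint_pos": joint angles; "qvel": joint speeds; "tau": joint torques, N m; "position": TCP position; "ee_rot": TCP orientation; "wrist_force": force on the tool from outside, world axes, zero at the start; "ft_torque": the same for the moment, N m; "gripper_width": finger opening in mm.
Only numpy, scipy, OpenCV 4.12 (cv2) and the standard library are available. Lean on these libraries where they do the work, as an engineer would, in place of code of your own. Each camera call takes 0.05 s, during which the arm holds its last target.

### The job

Lift the steel reference block out of the grey bin by its orange grip bar and set it flat on the metal plate of the reading stage. Slide it into the corner of the two blue fences, its long side flat against the long fence and its short side against the short fence, so that both spring pins are pushed in and it touches both fences at once, and finish while still gripping it and pressing it firmly there (the pins push it back out if it is let go). Leave the small bottle in the bin and everything else on the worktop where it stands.

Things in the scene. Friction and masses are not known exactly. Their poses are not given: they have to be found in the camera images.
- block_grip (a point): Centre of the orange upright grip bar of the loose reference block. The bar is 46 mm long (x), 16 mm thick (y), 46 mm high; grip it across its thickness. The point lies 51 mm above the block's underside and 23 mm above the top of its steel body. z is up; the block is the same after half a turn
- block: The whole reference block, 0.25 to 0.45 kg: steel body 70 mm long (x), 50 mm wide (y), 28 mm high, with the grip bar centred on it, two white strips beside the bar; origin at the centre of its underside, axes as block_grip
- bin: Fixed open grey plastic bin, 180 mm (x) by 260 mm (y) outside, 50 mm high, walls and floor 4 mm thick, with a rim that stands out 6 mm; origin at the centre of its underside on the worktop. The block stands in one half of it (along y), at least 24 mm from the walls, and a small dropper bottle in the other half
- bin_bottle: Loose white dropper bottle with a blue cap standing in the bin, 29 mm across, 58 mm high; origin at the centre of its underside. It stays there
- corner (a point): Reading stage (fixed): inner corner of the two blue fence faces, on the top of the metal plate, 10 mm above the worktop. x points squarely into the short fence, y squarely into the long fence, z up; the plate reaches 135 mm in -x and 135 mm in -y. Fully home, with its long side along x, the block's centre lies at -35 mm in x and -25 mm in y of this point
- long_fence: The long blue fence, for the long (70 mm) side of the block: runs 134 mm along -x from the corner, 16 mm thick, 24 mm above the plate, so the block's steel body rises 4 mm above it. Axes as corner, origin 50 mm in -x, 50 mm in -y and 10 mm below it
- short_fence: The short blue fence, for the short (50 mm) side of the block: runs 118 mm along -y from the corner, 16 mm thick, 24 mm above the plate. Block on plate, fences and pins slides easily (friction about 0.2). Axes and origin as long_fence
- long_pin (a joint): Brass spring pin, 9 mm across, through the long fence, 35 mm from the corner and 13 mm above the plate. 0 = standing out 5 mm from the fence face, 0.005 = flush with the face; it pushes back with 0.8 N at 0 and 2.8 N when flush
- short_pin (a joint): The same kind of brass spring pin through the short fence, 25 mm from the corner and 13 mm above the plate; 0 = standing out 5 mm, 0.005 = flush; 0.8 to 2.8 N. A push of about 10 N towards each fence brings the block home and keeps it there
- timer: Bystander: square white timer, 62 x 62 x 20 mm, loose, origin at the centre of its underside
- petri_1: Bystander: round dish with lid, 63 mm across, 15 mm high, loose, origin at the centre of its underside

How it is judged:
By the outcome, as a careful person would: the job done as asked, in the order asked, and still so for the second after the job is handed in, while the arm keeps its last pose, push and grip.
It also fails if it takes over 61 s, if anything falls off the work surface, if the arm or the gripper's body presses on something with over 40 N, if the wrist force passes 120 N, or if a joint passes its speed limit or range.

## Working session

There is one attempt and no reset: what is moved stays moved. The work goes in short steps, Python scripts to look and compute and a shell command to move; the robot and the scene stay as the last step left them, time stands still between calls to the robot, and variables do not carry over. Pictures are saved under pics/ and viewed, and the job is handed in when it is done.

```bash
mkdir -p pics; ls; python3 - <<'E'
from station import manip, viewer
import cv2
s=manip.get_state(); print(s)
for n in ("scene","top","wrist"):
    c=viewer.camera_info(n); print(n,c)
    cv2.imwrite(f"pics/{n}0.png",viewer.get_image(n)[:,:,::-1])
E
```

```text
pics
{'t': 0.0, 'joint_pos': array([-1.22202383e+00,  2.38773758e-01, -1.42793926e-02,  1.31921941e+00,
       -2.49378251e-05,  1.57081577e+00]), 'qvel': array([-1.22244842e-04, -6.20330015e-05, -1.23036203e-04,  1.05470446e-03,
       -1.20669877e-03,  2.00742392e-03]), 'tau': array([-1.78090580e-03, -5.38783300e+01,  3.46439338e+01,  1.86325778e-02,
       -1.68566962e-04,  3.62753394e-05]), 'position': array([ 179.25898861, -492.98232055,  230.67153899]), 'ee_rot': array([-1.57082129e+00,  1.47623174e-03, -1.22204328e+00]), 'wrist_force': array([0.10045928, 0.9363986 , 0.52494786]), 'ft_torque': array([-0.02755499,  0.01667024,  0.00055876]), 'gripper_width': 85.25400371190312}
scene {'fx': 513.4771769118216, 'fy': 513.4771769118216, 'cx': 321.6948838325503, 'cy': 202.56298693799033, 'k1': -0.0504921197660725, 'R': array([[-0.58139553, -0.81350791, -0.01356918],
       [-0.46921485,  0.34886868, -0.81125093],
       [ 0.66469291, -0.46529081, -0.58454068]]), 't': array([335.9294286 , 295.25627776, 832.50490202])}
top {'fx': 469.90681988757177, 'fy': 469.90681988757177, 'cx': 323.04023418046523, 'cy': 190.0894527849281, 'k1': 0.03638198735624774, 'R': array([[ 0.01847121, -0.9995211 ,  0.02482716],
       [-0.9988716 , -0.01953446, -0.04328894],
       [ 0.04375319, -0.02399955, -0.99875406]]), 't': array([ -34.43079155,  544.81258909, 1335.43754394])}
wrist {'fx': 295.1364931853984, 'fy': 295.1364931853984, 'cx': 322.25383000286155, 'cy': 198.22556461686986, 'k1': -0.05539977610219675, 'R': array([[ 3.42344246e-01, -9.39574126e-01, -9.38015058e-04],
       [-8.96597272e-01, -3.26983313e-01,  2.98655731e-01],
       [-2.80915912e-01, -1.01402049e-01, -9.54360453e-01]]), 't': array([-523.15120764,  -39.94026395,  379.45472317])}
```

View pics/scene0.png

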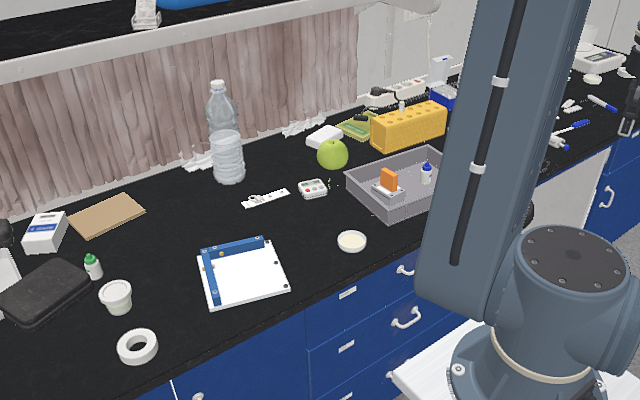

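View pics/top0.png

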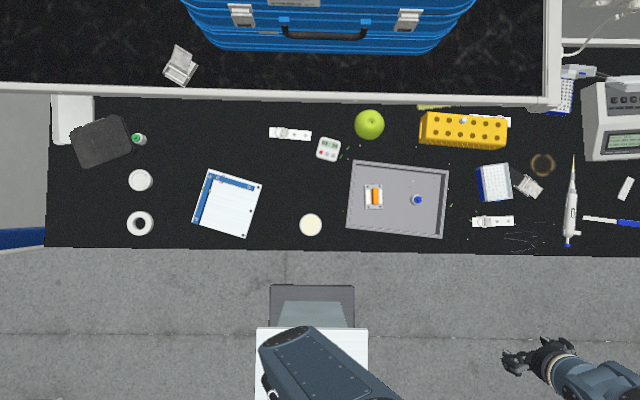

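View pics/wrist0.png

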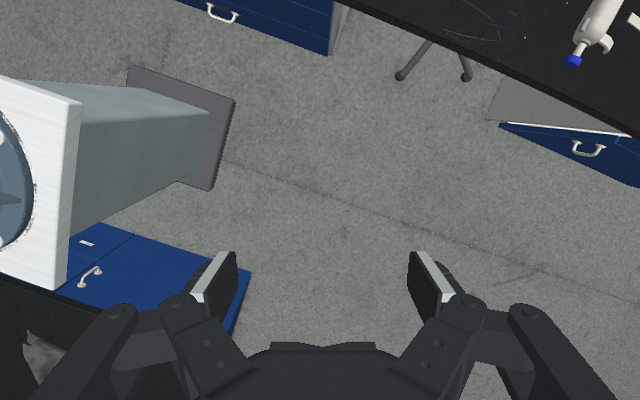

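```bash
cat > h.py <<'E'
import numpy as np, cv2
from station import manip, viewer
def K(c): return np.array([[c['fx'],0,c['cx']],[0,c['fy'],c['cy']],[0,0,1]])
def p2w(c,uv,z):
    uv=np.atleast_2d(np.array(uv,float)); 
    n=cv2.undistortPoints(uv.reshape(-1,1,2),K(c),np.array([c['k1'],0,0,0.])).reshape(-1,2)
    d=np.c_[n,np.ones(len(n))]@c['R']; o=-c['R'].T@c['t']
    s=(np.broadcast_to(z,len(n))-o[2])/d[:,2]
    return o+d*s[:,None]
def w2p(c,X):
    X=np.atleast_2d(np.array(X,float))
    p,_=cv2.projectPoints(X.reshape(-1,1,3),cv2.Rodrigues(np.array(c['R']))[0],np.array(c['t']),K(c),np.array([c['k1'],0,0,0.]))
    return p.reshape(-1,2)
def rot(yaw): 
    c,s=np.cos(yaw),np.sin(yaw); return np.array([[c,-s],[s,c]])
E
python3 - <<'E'
from h import *
im=cv2.imread('pics/top0.png')
cv2.imwrite('pics/t_stage.png',cv2.resize(im[155:250,175:335],None,fx=5,fy=5,interpolation=cv2.INTER_CUBIC))
cv2.imwrite('pics/t_bin.png',cv2.resize(im[150:245,335:460],None,fx=6,fy=6,interpolation=cv2.INTER_CUBIC))
c=viewer.camera_info('top')
print(p2w(c,[[373,196],[397,199],[417,199],[227,203],[311,225],[328,149]],0).round())
E
```

```text
[[ 532. -170.    0.]
 [ 524. -239.    0.]
 [ 525. -298.    0.]
 [ 503.  251.    0.]
 [ 445.    8.    0.]
 [ 666.  -37.    0.]]
```

View pics/t_stage.png

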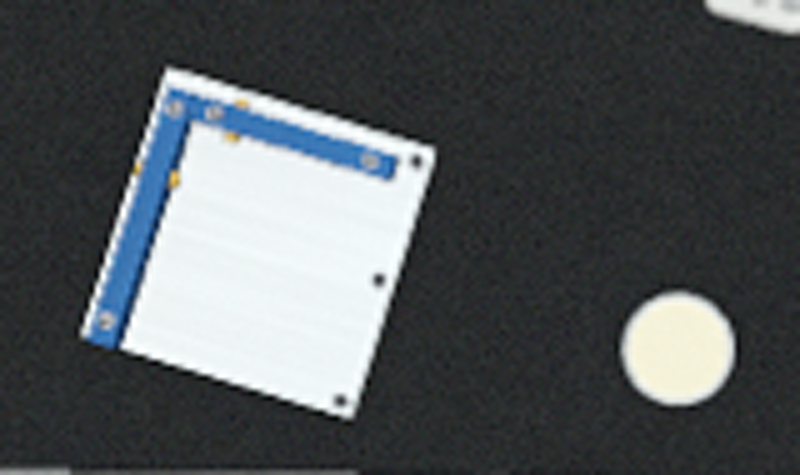

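View pics/t_bin.png

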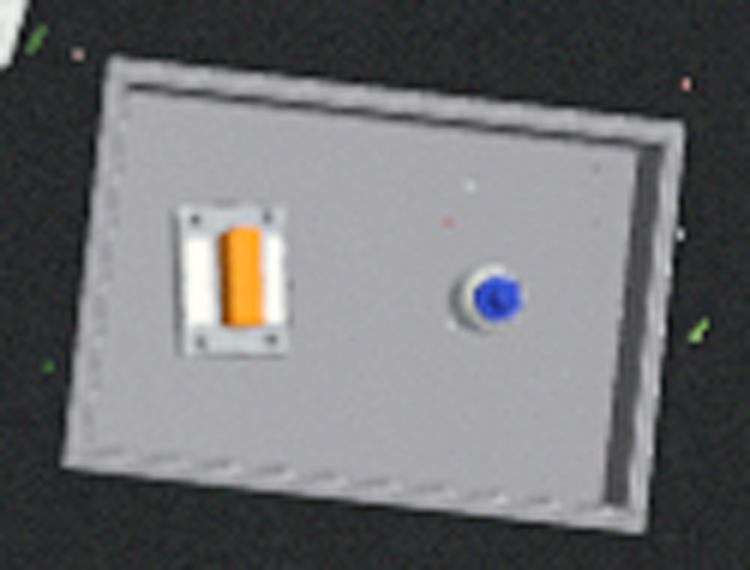

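```bash
python3 - <<'E'
from h import *
c=viewer.camera_info('top'); cs=viewer.camera_info('scene')
im=cv2.imread('pics/top0.png'); hsv=cv2.cvtColor(im,cv2.COLOR_BGR2HSV)
def crop(px,x0,y0,f): px=np.array(px,float); return (px+.5)/f-.5+[x0,y0]
# stage corner & fence inside-bottom/top edges
S=crop([[190,122],[118,348],[392,180],[355,418],[434,150],[165,68],[80,338]],175,155,5)
W=p2w(c,S,[34,34,34,10,10,10,10]); print(W.round(1))
# bar
m=(cv2.inRange(hsv,(8,130,130),(25,255,255)));m[:, :340]=0;m[:,400:]=0;m[:150]=0
n,l,st,ce=cv2.connectedComponentsWithStats(m);i=1+np.argmax(st[1:,4]);print(st[i],ce[i],p2w(c,ce[i],70))
B=crop([[180,205],[285,207],[287,355],[185,355]],335,150,6);Wb=p2w(c,B,34);print(Wb.round(1),Wb.mean(0))
R=crop([[108,58],[685,125],[645,530],[63,465]],335,150,6);Wr=p2w(c,R,50);print(Wr.round(1),Wr.mean(0))
print(p2w(c,crop([[498,298]],335,150,6),58))
print(p2w(c,crop([[678,350]],175,155,5),15))
d=Wr[1]-Wr[0];print('bin yaw',np.arctan2(d[0],-d[1]))
E
```

```text
[[569.5 286.6  34. ]
 [442.5 322.6  34. ]
 [539.1 173.2  34. ]
 [404.2 193.7  10. ]
 [557.7 152.7  10. ]
 [601.6 306.6  10. ]
 [447.  349.8  10. ]]
[372 188   7  16  92] [374.80434783 195.47826087] [[ 530.79247334 -165.30753936   70.        ]]
[[ 564.7 -140.7   34. ]
 [ 564.7 -190.4   34. ]
 [ 495.  -192.2   34. ]
 [ 494.1 -144.1   34. ]] [ 529.59213544 -166.85214166   34.        ]
[[ 631.7 -104.3   50. ]
 [ 605.8 -374.6   50. ]
 [ 416.9 -357.2   50. ]
 [ 442.   -86.4   50. ]] [ 524.09730633 -230.61784473   50.        ]
[[ 523.03415333 -286.09228611   58.        ]]
[[446.08752154  10.78618574  15.        ]]
bin yaw -0.09553060956632313
```

```bash
python3 -m crank '4.5 1.3 1.3 0.3 0 0 -0.02; 4.5 2.6 2.7 0.3 0 0 -0.03; 4.5 2.6 2.7 0.3 0 0 -0.03; 4.5 2.6 2.7 0.3 0 0 -0.03; 4.5 2.6 2.7 0.3 0 0 -0.03; 4.5 2.6 2.7 0.3 0 0 -0.03; 4.5 2.6 2.7 0.3 0 0 -0.03; 4.5 2.6 2.7 0 0 0 -0.03; 4.5 2.6 2.7 0 0 0 -0.03; 4.5 2.6 2.7 0 0 0 -0.03; 4.5 2.6 2.7 0 0 0 -0.03; 4.5 2.6 2.7 0 0 0 0; 4.5 1.3 2 0 0 0 0; 4.5 0.7 1.0 0 0 0 0; 4.5 0 0 0 0 0 0; 4.5 0 0 0 0 0 0'
python3 - <<'E'
from h import *
s=manip.get_state(); c=viewer.camera_info('wrist'); im=viewer.get_image('wrist')
print(s['t'],s['position'],s['ee_rot'],s['joint_pos'],s['wrist_force'],s['ft_torque'],s['gripper_width'])
cv2.imwrite('pics/w1.png',im[:,:,::-1]); np.save('w1.npy',np.r_[c['fx'],c['fy'],c['cx'],c['cy'],c['k1'],c['R'].ravel(),c['t']])
E
```

```text
t: 1.48
position: [498.2, -153.2, 252.0]
ee_rot: [-1.572, 0.0, -1.541]
wrist_force: [-0.6, -0.2, 0.0]
gripper_width: 44.8
1.4833 [ 498.16080432 -153.2251369   251.99819115] [-1.57168482e+00  3.69809099e-06 -1.54072339e+00] [-2.98231289e-01  2.26335961e-01  2.35589726e-02  1.36886157e+00
 -2.82985001e-04  2.81328854e+00] [-0.63137407 -0.16382474  0.01806365] [0.04816362 0.00095321 0.03428971] 44.7701089059908
```

View pics/w1.png

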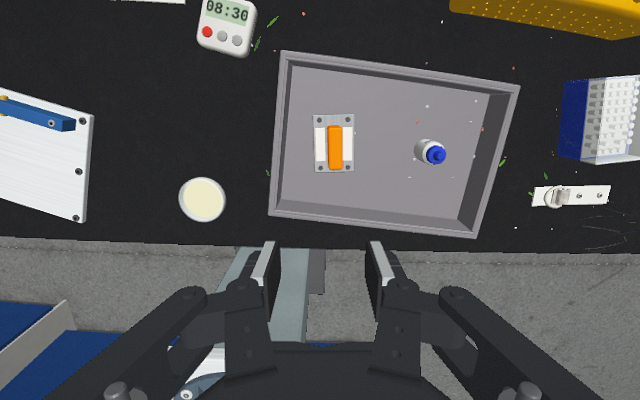

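```bash
python3 - <<'E'
import cv2
im=cv2.imread('pics/w1.png')
cv2.imwrite('pics/w1c.png',cv2.resize(im[100:190,290:380],None,fx=6,fy=6,interpolation=cv2.INTER_CUBIC))
E
```

```text
(no output)
```

View pics/w1c.png

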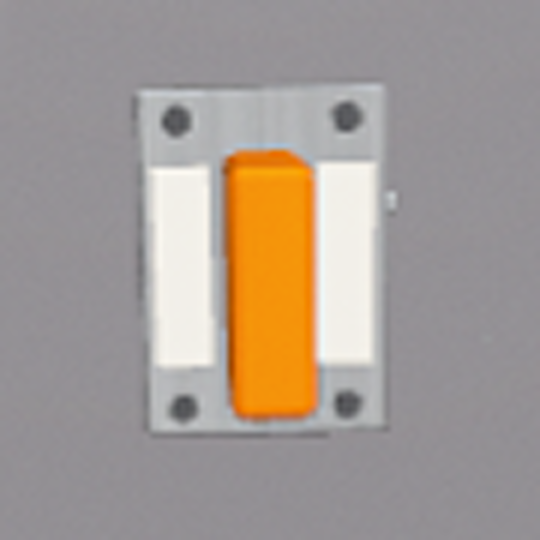

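```bash
cat >> h.py <<'E'
def load(f):
    a=np.load(f); return dict(fx=a[0],fy=a[1],cx=a[2],cy=a[3],k1=a[4],R=a[5:14].reshape(3,3),t=a[14:])
def crop(px,x0,y0,f): px=np.array(px,float); return (px+.5)/f-.5+[x0,y0]
E
python3 - <<'E'
from h import *
c=load('w1.npy')
def yaw(a,b): d=b-a; return np.arctan2(d[1],d[0])
for P,z in (([[141,92],[383,85],[387,428],[152,432]],32),([[176,121],[347,116],[348,404],[184,407]],32),([[231,168],[312,165],[316,412],[235,417]],78)):
    W=p2w(c,crop(P,290,100,6),z); print(W[:,:2].round(1).tolist(),W.mean(0).round(1), 'x-edges',yaw(W[3],W[0]),yaw(W[2],W[1]),'y',yaw(W[1],W[0])-np.pi/2,yaw(W[2],W[3])-np.pi/2)
E
```

```text
[[563.0, -139.4], [565.8, -187.3], [496.7, -192.3], [494.3, -143.3]] [ 529.9 -165.6   32. ] x-edges 0.055469754696921544 0.07223010310405344 y 0.05995308820248746 0.0484674749095797
[[557.6, -146.5], [559.6, -180.5], [501.5, -183.9], [499.8, -149.8]] [ 529.6 -165.2   32. ] x-edges 0.05633144578538996 0.05809237093243526 y 0.06028957585622474 0.04973389567323672
[[551.9, -156.8], [552.8, -170.9], [508.9, -173.8], [507.6, -159.1]] [ 530.3 -165.2   78. ] x-edges 0.05268596297709159 0.06566552713029715 y 0.06815209866967598 0.09393784665614313
```

```bash
python3 -m crank '4.5 0 0 0 0 0 0.06; 4.5 0 0 0 0 0 0.12; 4.5 0 0 0 0 0 0.12; 4.5 0 0 0 0 0 0.12; 4.5 0 0 0 0 0 0.12; 4.5 0 0 0 0 0 0.12; 4.5 0 0 0 0 0 0.12; 4.5 0 0 0 0 0 0.12; 4.5 0 0 0 0 0 0.12; 4.5 0 0 0 0 0 0.12; 4.5 0 0 0 0 0 0.12; 4.5 0 0 0 0 0 0.12; 4.5 0 0 0 0 0 0.12; 4.5 0 0 0 0 0 0.12; 4.5 0 0 0 0 0 0.12; 4.5 0 0 0 0 0 0.12; 4.5 0 0 0 0 0 0.12; 4.5 0 0 0 0 0 0.12; 4.5 0 0 0 0 0 0.12; 4.5 0 0 0 0 0 0.12'
python3 -m crank '4.5 0.5 -0.2 0 0 0 0.12; 4.5 0.5 -0.2 -1 0 0 0.12; 4.5 0.5 -0.2 -1 0 0 0.12; 4.5 0.5 -0.2 -1 0 0 0.12; 4.5 0.5 -0.2 -1 0 0 0.12; 4.5 0.5 -0.2 -1 0 0 0.12; 4.5 0.16 0 -1 0 0 0.11; 4.5 0 0 0 0 0 0; 4.5 0 0 0 0 0 0; 4.5 0 0 0 0 0 0'
python3 - <<'E'
from h import *
s=manip.get_state(); c=viewer.camera_info('wrist'); im=viewer.get_image('wrist')
print(s['t'],s['position'],s['ee_rot'],s['joint_pos'],s['wrist_force'],s['ft_torque'],s['gripper_width'])
cv2.imwrite('pics/w2.png',im[:,:,::-1]); np.save('w2.npy',np.r_[c['fx'],c['fy'],c['cx'],c['cy'],c['k1'],c['R'].ravel(),c['t']])
E
```

```text
t: 3.2
position: [497.4, -154.9, 252.5]
ee_rot: [-1.571, 0.0, 0.802]
wrist_force: [0.1, 0.3, 0.1]
gripper_width: 44.9
t: 4.03
position: [529.6, -166.2, 193.0]
ee_rot: [-1.571, 0.0, 1.623]
wrist_force: [0.7, 0.1, 0.0]
gripper_width: 45.4
4.0333 [ 529.57186138 -166.16326331  192.96671805] [-1.57123535e+00  3.54220889e-04  1.62310966e+00] [-3.03941733e-01  3.03950882e-01 -2.07270582e-02  1.24558339e+00
 -1.78862331e-04 -3.56255188e-01] [0.70297374 0.08899932 0.01711936] [ 0.01188697 -0.01884229 -0.0195521 ] 45.405259262011434
```

View pics/w2.png

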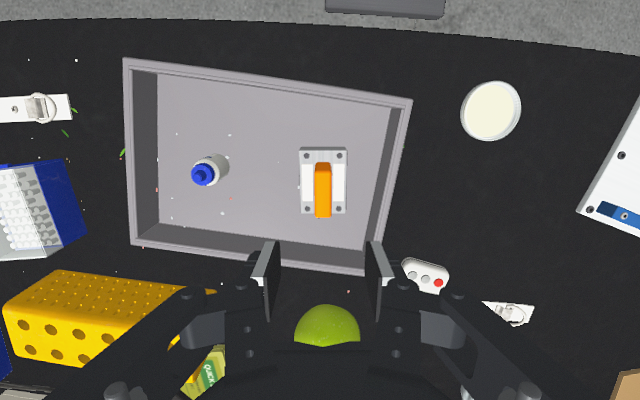

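```bash
python3 - <<'E'
import cv2
im=cv2.imread('pics/w2.png')
cv2.imwrite('pics/w2c.png',cv2.resize(im[135:225,280:370],None,fx=6,fy=6,interpolation=cv2.INTER_CUBIC))
E
```

```text
(no output)
```

View pics/w2c.png

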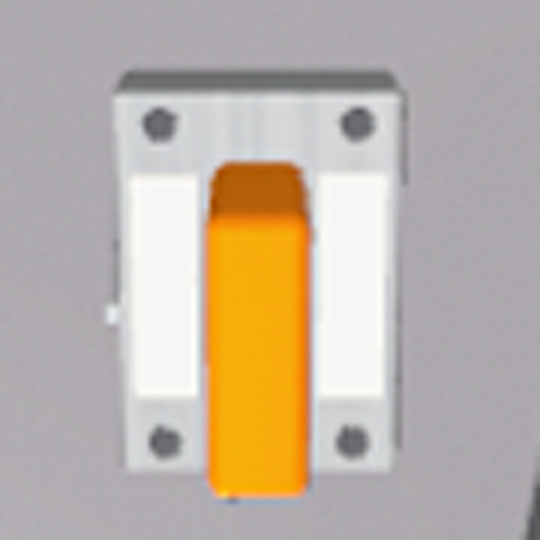

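```bash
python3 - <<'E'
from h import *
c=load('w2.npy')
def yaw(a,b): d=b-a; return np.arctan2(d[1],d[0])
for P,z in (([[160,124],[357,124],[352,441],[165,443]],32),([[210,222],[306,222],[306,490],[211,490]],78)):
    W=p2w(c,crop(P,280,135,6),z); print(W[:,:2].round(1).tolist(),W.mean(0).round(1),'x-edges',yaw(W[0],W[3]),yaw(W[1],W[2]),'y',yaw(W[0],W[1])-np.pi/2,yaw(W[3],W[2])-np.pi/2)
E
```

```text
[[501.6, -183.3], [499.8, -149.4], [557.6, -146.3], [559.7, -180.2]] [ 529.7 -164.8   32. ] x-edges 0.05261033229154681 0.05396183858608546 y 0.05304617704069492 0.0644661824854651
[[508.3, -173.2], [507.6, -158.9], [550.0, -156.3], [550.8, -171.1]] [ 529.2 -164.9   78. ] x-edges 0.04883216040904367 0.06134609314868165 y 0.05306911647385859 0.053147367769499576
```

```bash
python3 -m crank '4.5 0 0.06 -1 0 0 0.003; 4.5 0 0.06 -2 0 0 0; 4.5 0 0 -2 0 0 0; 4.5 0 0 -2 0 0 0; 4.5 0 0 -2 0 0 0; 4.5 0 0 -2 0 0 0; 4.5 0 0 -1.5 0 0 0; 4.5 0 0 -1.2 0 0 0; 4.5 0 0 -0.8 0 0 0; 4.5 0 0 -0.5 0 0 0; 4.5 0 0 -0.4 0 0 0; 4.5 0 0 -0.2 0 0 0; 4.5 0 0 0 0 0 0; 4.5 0 0 0 0 0 0'
python3 - <<'E'
from h import *
im=viewer.get_image('wrist'); cv2.imwrite('pics/w3.png',im[:,:,::-1])
E
```

```text
t: 5.25
position: [530.3, -164.2, 36.7]
ee_rot: [-1.572, 0.0, 1.631]
wrist_force: [0.1, 0.1, 0.4]
gripper_width: 44.9
```

View pics/w3.png

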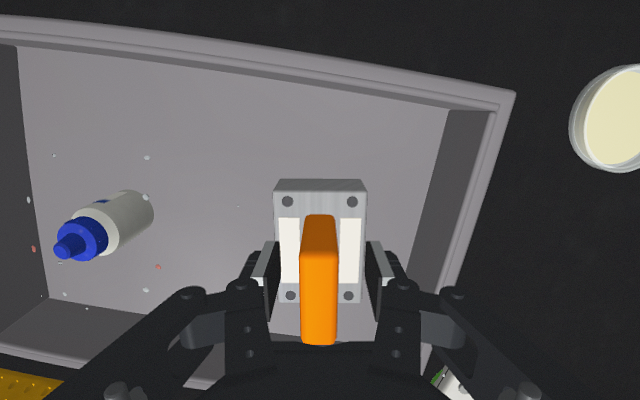

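Bar (≈320,280) sits centred between the pads, clear of the walls. Closing.

```bash
python3 -m crank '1.0 0 0 0 0 0 0; 0.6 0 0 0 0 0 0; 0.6 0 0 0 0 0 0; 0.6 0 0 0 0 0 0; 0.6 0 0 0 0 0 0; 0.6 0 0 0 0 0 0; 0.6 0 0 0 0 0 0; 0.6 0 0 0 0 0 0; 0.6 0 0 0 0 0 0; 0.6 0 0 0 0 0 0'
python3 -m crank '0.6 0 0 0.5 0 0 0; 0.6 0 0 0.8 0 0 0; 0.6 0 0 1 0 0 0; 0.6 0 0 1.5 0 0 0; 0.6 0 0 2 0 0 0; 0.6 0 0 2 0 0 0; 0.6 0 0 2 0 0 0; 0.6 0 0 2 0 0 0; 0.6 0 0 1.5 0 0 0; 0.6 0 0 0.7 0 0 0; 0.6 0 0 0 0 0 0; 0.6 0 0 0 0 0 0'
python3 - <<'E'
from h import *
im=viewer.get_image('wrist'); cv2.imwrite('pics/w4.png',im[:,:,::-1]); print(manip.get_state()['ft_torque'])
E
```

```text
t: 6.13
position: [530.3, -164.4, 36.6]
ee_rot: [-1.571, 0.001, 1.631]
wrist_force: [-0.2, -3.5, 5.0]
gripper_width: 15.1
t: 7.13
position: [529.8, -164.0, 176.1]
ee_rot: [-1.571, -0.0, 1.631]
wrist_force: [-0.1, 0.4, -5.3]
gripper_width: 15.3
[0.02164681 0.0340315  0.00113333]
```

View pics/w4.png

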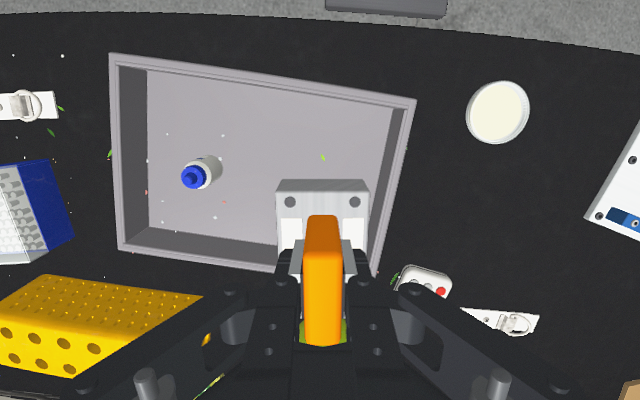

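```bash
python3 -m crank '0.6 0.1 0.7 0 0 0 0; 0.6 0.2 1.4 0 0 0 -0.02; 0.6 0.3 2 0 0 0 -0.03; 0.6 0.3 2.5 0 0 0 -0.03; 0.6 0.3 2.5 0 0 0 -0.03; 0.6 0.3 2.5 0 0 0 -0.03; 0.6 0.3 2.5 0 0 0 -0.03; 0.6 0.3 2.5 0 0 0 -0.03; 0.6 0.3 2.5 0 0 0 -0.03; 0.6 0.3 2.5 0 0 0 -0.03; 0.6 0.3 2.5 0 0 0 -0.03; 0.6 0.3 2.5 0 0 0 -0.03; 0.6 0.3 2.5 0 0 0 0; 0.6 0.2 2 0 0 0 0; 0.6 0.1 1.5 0 0 0 0; 0.6 0.1 0.8 0 0 0 0; 0.6 0 0.5 0 0 0 0; 0.6 0 0 0 0 0 0; 0.6 0 0 0 0 0 0; 0.6 0 0 0 0 0 0'
python3 - <<'E'
from h import *
s=manip.get_state(); c=viewer.camera_info('wrist'); im=viewer.get_image('wrist')
print(s['t'],s['position'],s['ee_rot'],s['joint_pos'],s['wrist_force'],s['ft_torque'],s['gripper_width'])
cv2.imwrite('pics/w5.png',im[:,:,::-1]); np.save('w5.npy',np.r_[c['fx'],c['fy'],c['cx'],c['cy'],c['k1'],c['R'].ravel(),c['t']])
E
```

```text
t: 8.85
position: [569.9, 173.9, 176.3]
ee_rot: [-1.571, 0.001, 1.31]
wrist_force: [0.4, -0.1, -3.5]
gripper_width: 15.4
8.85 [569.91058085 173.89540717 176.2530909 ] [-1.57066966e+00  5.39971627e-04  1.31007376e+00] [ 2.96355794e-01  3.81373050e-01  5.19271785e-02  1.24174346e+00
 -3.91359477e-04  5.57078473e-01] [ 0.36220017 -0.10791852 -3.52900138] [-0.0053529   0.01460393 -0.02162042] 15.434938781052804
```

View pics/w5.png

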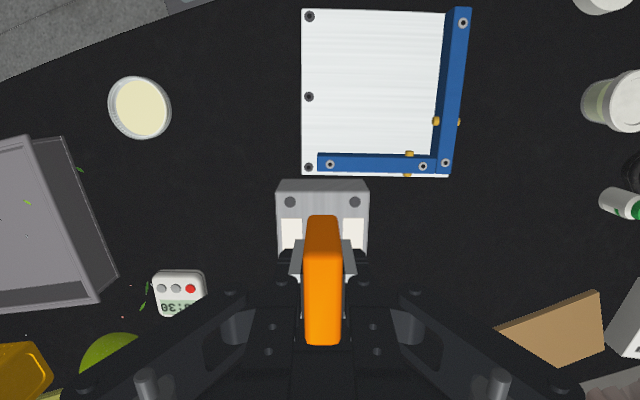

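```bash
python3 - <<'E'
import cv2
im=cv2.imread('pics/w5.png')
cv2.imwrite('pics/w5c.png',cv2.resize(im[100:180,295:475],None,fx=4,fy=4,interpolation=cv2.INTER_CUBIC))
cv2.imwrite('pics/w5d.png',cv2.resize(im[0:100,295:475],None,fx=4,fy=4,interpolation=cv2.INTER_CUBIC))
cv2.imwrite('pics/w5e.png',cv2.resize(im[170:260,270:380],None,fx=5,fy=5,interpolation=cv2.INTER_CUBIC))
E
```

```text
(no output)
```

View pics/w5c.png

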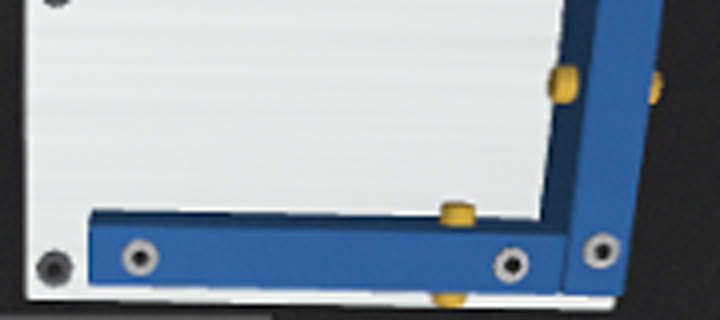

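View pics/w5d.png

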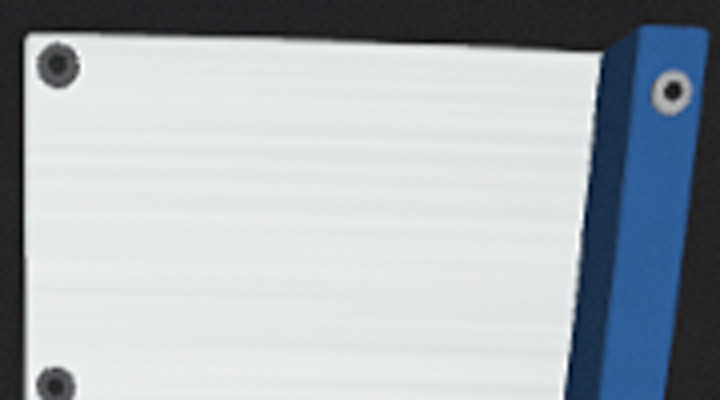

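View pics/w5e.png

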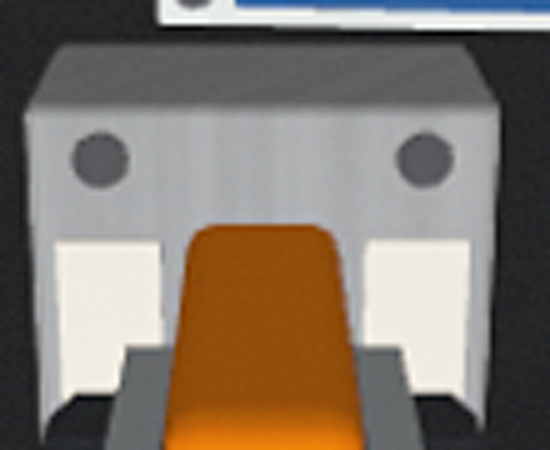

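```bash
python3 - <<'E'
from h import *
c=load('w5.npy')
def yaw(a,b): d=b-a; return np.arctan2(d[1],d[0])
C=lambda P,z:p2w(c,crop(P,295,100,4),z); D=lambda P,z:p2w(c,crop(P,295,0,4),z); E=lambda P,z:p2w(c,crop(P,270,170,5),z)
for z,a,b,s in ((10,(540,218),(600,52),(92,210)),(34,(568,234),(640,27),(90,225))):
    A=C([a],z)[0];B=D([b],z)[0];S=C([s],z)[0]
    print(z,A.round(1),'long',yaw(B,A),np.linalg.norm(A-B),'short',yaw(S,A)-np.pi/2,np.linalg.norm(A-S))
# plate corners z=10
P=np.r_[D([[26,34]],10),C([[28,298],[614,310]],10)];print(P.round(1),yaw(P[0],P[1]),yaw(P[1],P[2])-np.pi/2)
z=176.25-4.6
for pts,zz in (([[27,113],[499,105]],z),([[101,160],[424,160]],z),([[62,45],[463,43]],z-28)):
    W=E(pts,zz);print(W.round(1),W.mean(0),yaw(W[0],W[1])-np.pi/2)
E
```

```text
10 [570.5 291.8  10. ] long -0.27430000234588864 134.60640543444387 short -0.27487048909642864 118.36408004667291
34 [570.2 290.3  34. ] long -0.28105053007056674 133.3012532202599 short -0.27595813249223 117.04681907091722
[[404.  198.2  10. ]
 [556.7 155.1  10. ]
 [600.4 307.6  10. ]] -0.2752560763457853 -0.27929304400602084
[[530.  159.7 171.6]
 [541.8 207.4 171.6]] [535.89228772 183.55851478 171.65      ] -0.24233667022186878
[[536.9 165.7 171.6]
 [545.6 198.5 171.6]] [541.28014559 182.09230575 171.65      ] -0.25994785705790324
[[529.5 159.8 143.6]
 [541.9 207.3 143.6]] [535.69576063 183.54180993 143.65      ] -0.25488130570403644
```

```bash
python3 -m crank '0.6 -0.4 0.5 0 0 0 0; 0.6 -0.8 1.0 0 0 0 -0.005; 0.6 -1 1.5 0 0 0 -0.005; 0.6 -1 1.5 0 0 0 -0.005; 0.6 -1 1.5 0 0 0 0; 0.6 -1 1.5 0 0 0 0; 0.6 -0.6 0.9 -0.5 0 0 0; 0.6 -0.4 0.6 -1 0 0 0; 0.6 0 0 -1.5 0 0 0; 0.6 0 0 -2 0 0 0; 0.6 0 0 -2 0 0 0; 0.6 0 0 -1.5 0 0 0; 0.6 0 0 -1 0 0 0; 0.6 0 0 -0.5 0 0 0; 0.6 0 0 0 0 0 0; 0.6 0 0 0 0 0 0; 0.6 0 0 0 0 0 0'
python3 - <<'E'
from h import *
s=manip.get_state(); c=viewer.camera_info('wrist'); im=viewer.get_image('wrist')
print(s['t'],s['position'],s['ee_rot'],s['wrist_force'],s['ft_torque'])
cv2.imwrite('pics/w6.png',im[:,:,::-1]); np.save('w6.npy',np.r_[c['fx'],c['fy'],c['cx'],c['cy'],c['k1'],c['R'].ravel(),c['t']])
cv2.imwrite('pics/s6.png',cv2.resize(viewer.get_image('scene')[210:320,180:310,::-1],None,fx=5,fy=5,interpolation=cv2.INTER_CUBIC))
E
```

```text
t: 10.32
position: [508.6, 265.1, 77.1]
ee_rot: [-1.572, -0.001, 1.296]
wrist_force: [0.2, 0.3, -4.4]
gripper_width: 15.4
10.3167 [508.64747094 265.09417905  77.13349304] [-1.57191491e+00 -8.96639463e-04  1.29590985e+00] [ 0.24183161  0.25587571 -4.37709422] [ 0.0063538  -0.02261936 -0.07038964]
```

View pics/w6.png

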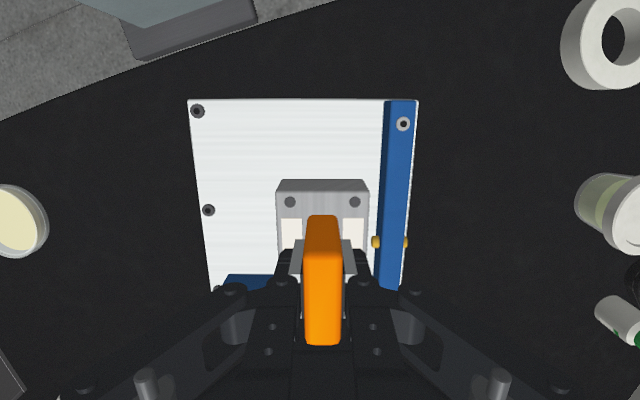

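View pics/s6.png

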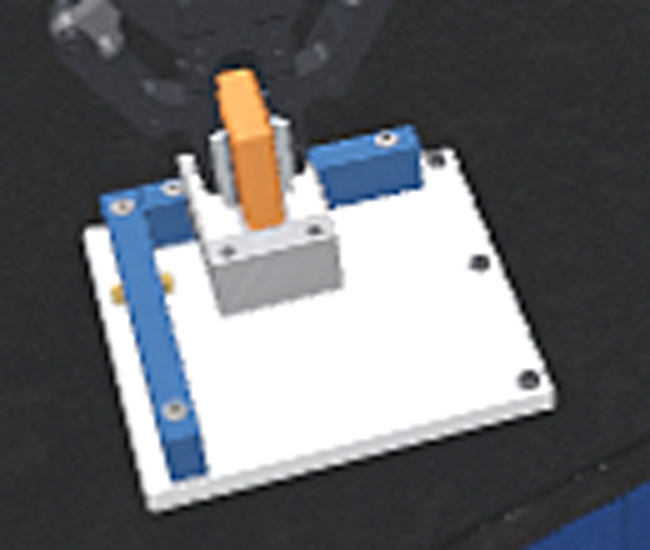

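```bash
python3 -m crank '0.6 0 0 -0.5 0 0 0; 0.6 0 0 -1 0 0 0; 0.6 0 0 -0.8 0 0 0; 0.6 0 0 -0.5 0 0 0; 0.6 0 0 -0.3 0 0 0; 0.6 0 0 0 0 0 0; 0.6 0 0 0 0 0 0; 0.6 0 0 0 0 0 0'; for i in 1 2; do :; done; python3 -m crank '0.6 0 0 -0.1 0 0 0; 0.6 0 0 0 0 0 0; 0.6 0 0 0 0 0 0'; python3 -m crank '0.6 0 0 -0.1 0 0 0; 0.6 0 0 0 0 0 0; 0.6 0 0 0 0 0 0'; python3 -m crank '0.6 0 0 -0.1 0 0 0; 0.6 0 0 0 0 0 0; 0.6 0 0 0 0 0 0'
```

```text
t: 11.08
position: [508.2, 265.0, 45.5]
ee_rot: [-1.571, -0.0, 1.296]
wrist_force: [-1.1, 0.5, -3.7]
gripper_width: 15.2
t: 11.33
position: [508.1, 264.9, 44.5]
ee_rot: [-1.571, -0.0, 1.296]
wrist_force: [-0.3, -0.4, -4.5]
gripper_width: 15.2
t: 11.58
position: [508.0, 264.8, 43.3]
ee_rot: [-1.571, 0.0, 1.296]
wrist_force: [-0.4, -0.3, -3.6]
gripper_width: 15.4
t: 11.83
position: [508.1, 264.9, 42.6]
ee_rot: [-1.571, -0.0, 1.296]
wrist_force: [-1.2, -1.0, 0.7]
gripper_width: 15.0
```

```bash
python3 -m crank '0.6 0.05 0.2 0 0 0 0; 0.6 0.1 0.35 0 0 0 0; 0.6 0.1 0.35 0 0 0 0; 0.6 0.08 0.3 0 0 0 0; 0.6 0.05 0.15 0 0 0 0; 0.6 0 0 0 0 0 0; 0.6 0 0 0 0 0 0; 0.6 0 0 0 0 0 0';  python3 -m crank '0.6 0.03 0.1 0 0 0 0; 0.6 0 0 0 0 0 0; 0.6 0 0 0 0 0 0'; python3 -m crank '0.6 0.03 0.1 0 0 0 0; 0.6 0 0 0 0 0 0; 0.6 0 0 0 0 0 0'
python3 - <<'E'
from h import *
s=manip.get_state();print(s['ft_torque'], s['wrist_force'])
E
```

```text
t: 12.5
position: [512.2, 278.7, 42.6]
ee_rot: [-1.572, -0.0, 1.296]
wrist_force: [-1.1, -4.0, 3.6]
gripper_width: 15.2
t: 12.75
position: [512.3, 279.2, 42.6]
ee_rot: [-1.571, 0.001, 1.296]
wrist_force: [-0.7, -4.5, 6.8]
gripper_width: 15.3
t: 13.0
position: [512.6, 280.1, 42.6]
ee_rot: [-1.572, 0.001, 1.296]
wrist_force: [-0.4, -5.2, 6.1]
gripper_width: 15.1
[-1.08272813  0.2393832   0.02595052] [-0.37206074 -5.23020104  6.11782064]
```

```bash
python3 -m crank '0.6 0.03 0.1 0 0 0 0; 0.6 0 0 0 0 0 0; 0.6 0 0 0 0 0 0'; python3 -m crank '0.6 0.03 0.1 0 0 0 0; 0.6 0 0 0 0 0 0; 0.6 0 0 0 0 0 0';python3 -m crank '0.6 0.03 0.1 0 0 0 0; 0.6 0 0 0 0 0 0; 0.6 0 0 0 0 0 0'
python3 - <<'E'
from h import *
s=manip.get_state();print(s['ft_torque'], s['wrist_force'])
E
```

```text
t: 13.25
position: [512.7, 280.7, 42.6]
ee_rot: [-1.571, 0.002, 1.295]
wrist_force: [-2.2, -7.4, 7.9]
gripper_width: 15.2
t: 13.5
position: [512.7, 280.8, 42.7]
ee_rot: [-1.572, 0.003, 1.295]
wrist_force: [-2.6, -11.9, 11.5]
gripper_width: 15.0
t: 13.75
position: [512.7, 280.8, 42.7]
ee_rot: [-1.572, 0.005, 1.294]
wrist_force: [-4.0, -15.4, 14.1]
gripper_width: 15.3
[-3.03957866  0.78068742 -0.15437116] [ -3.9835907  -15.37535857  14.11048034]
```

```bash
python3 -m crank '0.6 0.2 -0.13 0 0 0 0; 0.6 0.35 -0.1 0 0 0 0; 0.6 0.35 -0.1 0 0 0 0; 0.6 0.3 -0.08 0 0 0 0; 0.6 0.15 -0.05 0 0 0 0; 0.6 0 0 0 0 0 0; 0.6 0 0 0 0 0 0; 0.6 0 0 0 0 0 0'
python3 -m crank '0.6 0.1 -0.03 0 0 0 0; 0.6 0 0 0 0 0 0; 0.6 0 0 0 0 0 0';python3 -m crank '0.6 0.1 -0.03 0 0 0 0; 0.6 0 0 0 0 0 0; 0.6 0 0 0 0 0 0'
python3 - <<'E'
from h import *
s=manip.get_state();print(s['ft_torque'], s['wrist_force'],s['ee_rot'])
E
```

```text
t: 14.42
position: [524.0, 277.4, 42.7]
ee_rot: [-1.567, 0.004, 1.296]
wrist_force: [-13.3, -8.3, 17.9]
gripper_width: 15.6
t: 14.67
position: [524.7, 277.3, 42.7]
ee_rot: [-1.567, 0.004, 1.296]
wrist_force: [-14.7, -9.0, 18.1]
gripper_width: 15.4
t: 14.92
position: [525.6, 277.0, 42.7]
ee_rot: [-1.566, 0.004, 1.296]
wrist_force: [-14.4, -7.5, 18.3]
gripper_width: 15.6
[-1.68833577  2.86464066 -0.04501096] [-14.40011389  -7.51557987  18.27514813] [-1.56645234  0.00360559  1.29623394]
```

```bash
python3 -m crank '0.6 0 0 0.1 0 0 0; 0.6 0 0 0.1 0 0 0; 0.6 0 0 0 0 0 0;0.6 0 0 0 0 0 0'
python3 -m crank '0.6 0.1 -0.03 0 0 0 0;0.6 0.1 -0.03 0 0 0 0; 0.6 0 0 0 0 0 0; 0.6 0 0 0 0 0 0';python3 -m crank '0.6 0.1 -0.03 0 0 0 0; 0.6 0 0 0 0 0 0; 0.6 0 0 0 0 0 0'
python3 - <<'E'
from h import *
s=manip.get_state();print(s['ft_torque'], s['wrist_force'],s['ee_rot'])
im=viewer.get_image('wrist');cv2.imwrite('pics/w7.png',im[:,:,::-1])
cv2.imwrite('pics/s7.png',cv2.resize(viewer.get_image('scene')[210:320,180:310,::-1],None,fx=5,fy=5,interpolation=cv2.INTER_CUBIC))
E
```

```text
t: 15.25
position: [526.5, 276.8, 42.9]
ee_rot: [-1.567, 0.004, 1.296]
wrist_force: [-5.7, -5.8, -0.1]
gripper_width: 15.3
t: 15.58
position: [528.2, 276.3, 42.9]
ee_rot: [-1.567, 0.004, 1.296]
wrist_force: [-6.8, -5.8, -0.7]
gripper_width: 15.2
t: 15.83
position: [529.1, 276.1, 42.9]
ee_rot: [-1.566, 0.004, 1.296]
wrist_force: [-8.5, -5.1, 0.7]
gripper_width: 15.4
[-1.23754881  1.54073268 -0.06002941] [-8.45104193 -5.11951259  0.71258301] [-1.56629304  0.00439563  1.29609849]
```

View pics/w7.png

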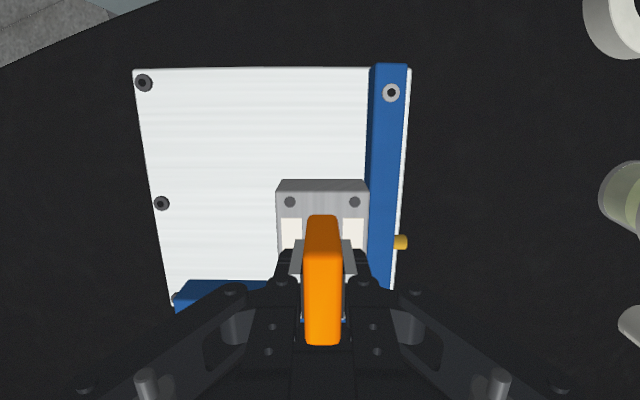

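View pics/s7.png

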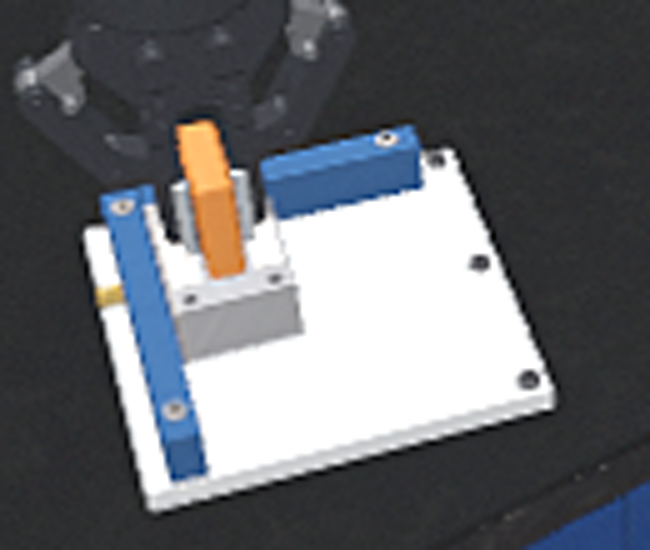

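```bash
python3 -m crank '0.6 0.1 -0.03 0 0.003 -0.006 0; 0.6 0 0 0 0 0 0; 0.6 0 0 0 0 0 0';python3 -m crank '0.6 0.1 -0.03 0 0 0 0; 0.6 0 0 0 0 0 0; 0.6 0 0 0 0 0 0';python3 -m crank '0.6 0.1 -0.03 0 0 0 0; 0.6 0 0 0 0 0 0; 0.6 0 0 0 0 0 0'
python3 - <<'E'
from h import *
s=manip.get_state();print(s['position'],s['ft_torque'], s['wrist_force'],s['ee_rot'])
E
```

```text
t: 16.18
position: [530.1, 275.7, 42.7]
ee_rot: [-1.571, -0.0, 1.296]
wrist_force: [-6.8, -5.5, -1.2]
gripper_width: 15.3
t: 16.43
position: [530.4, 275.6, 42.7]
ee_rot: [-1.57, -0.0, 1.296]
wrist_force: [-9.9, -4.3, 1.1]
gripper_width: 15.3
t: 16.68
position: [530.5, 275.6, 42.8]
ee_rot: [-1.568, -0.0, 1.297]
wrist_force: [-13.5, -2.4, 2.7]
gripper_width: 15.5
[530.46566478 275.63368796  42.7851581 ] [-0.61186156  2.84522911 -0.17263291] [-13.46278373  -2.42908092   2.68745335] [-1.56823689e+00 -2.78795188e-04  1.29668138e+00]
```

```bash
python3 -m crank '0.6 0.03 0.1 0 0 0 0; 0.6 0 0 0 0 0 0; 0.6 0 0 0 0 0 0';python3 -m crank '0.6 0.05 0.1 0 0.002 -0.002 0; 0.6 0 0 0 0 0 0; 0.6 0 0 0 0 0 0'
python3 -m crank '0.6 0.03 0.1 0 0 0 0; 0.6 0 0 0 0 0 0; 0.6 0 0 0 0 0 0;0.6 0 0 0 0 0 0; 0.6 0 0 0 0 0 0'
python3 - <<'E'
from h import *
s=manip.get_state();print(s['position'],s['ft_torque'], s['wrist_force'],s['ee_rot'])
F=s['wrist_force'][:2];print(rot(-0.276).T@F)
E
```

```text
t: 16.93
position: [530.4, 275.7, 42.8]
ee_rot: [-1.568, 0.002, 1.296]
wrist_force: [-14.9, -6.9, 5.8]
gripper_width: 15.4
t: 17.18
position: [530.4, 275.7, 42.7]
ee_rot: [-1.569, 0.001, 1.296]
wrist_force: [-17.4, -10.7, 7.8]
gripper_width: 15.6
t: 17.6
position: [530.5, 275.8, 42.8]
ee_rot: [-1.569, 0.003, 1.295]
wrist_force: [-17.4, -14.4, 11.3]
gripper_width: 15.4
[530.4606768  275.80013331  42.77050053] [-3.09900811  3.47545241 -0.21035722] [-17.44309829 -14.40862253  11.28012292] [-1.5694295   0.00254661  1.29526907]
[-12.85644973 -18.61670706]
```

```bash
python3 -m crank '0.6 0.04 -0.08 0 0.002 -0.003 0; 0.6 0 0 0 0 0 0; 0.6 0 0 0 0 0 0;0.6 0 0 0 0 0 0; 0.6 0 0 0 0 0 0; 0.6 0 0 0 0 0 0'
python3 - <<'E'
from h import *
s=manip.get_state();print(s['position'],s['ft_torque'], s['wrist_force'],s['ee_rot'],s['qvel'].max())
F=s['wrist_force'][:2];print(rot(-0.276).T@F)
c=viewer.camera_info('wrist');im=viewer.get_image('wrist');cv2.imwrite('pics/w8.png',cv2.resize(im[150:330,150:450,::-1],None,fx=2.6,fy=2.6,interpolation=cv2.INTER_CUBIC))
np.save('w8.npy',np.r_[c['fx'],c['fy'],c['cx'],c['cy'],c['k1'],c['R'].ravel(),c['t']])
cv2.imwrite('pics/s8.png',cv2.resize(viewer.get_image('scene')[235:300,190:270,::-1],None,fx=8,fy=8,interpolation=cv2.INTER_CUBIC))
t=viewer.get_image('top');cv2.imwrite('pics/t8.png',t[100:300,150:470,::-1].repeat(2,0).repeat(2,1))
E
```

```text
t: 18.1
position: [530.4, 275.7, 42.7]
ee_rot: [-1.571, -0.001, 1.296]
wrist_force: [-18.6, -11.6, 10.5]
gripper_width: 15.5
[530.4314545  275.72615492  42.69163736] [-2.38110316  3.79435307 -0.22639199] [-18.64979154 -11.64113492  10.53321276] [-1.57063778e+00 -1.29993795e-03  1.29579001e+00] 0.0030180956478432263
[-14.77163938 -16.28279512]
```

View pics/w8.png

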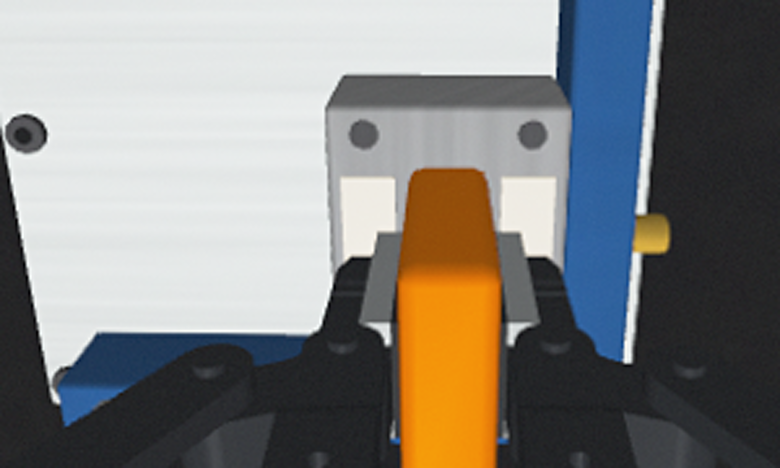

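View pics/s8.png

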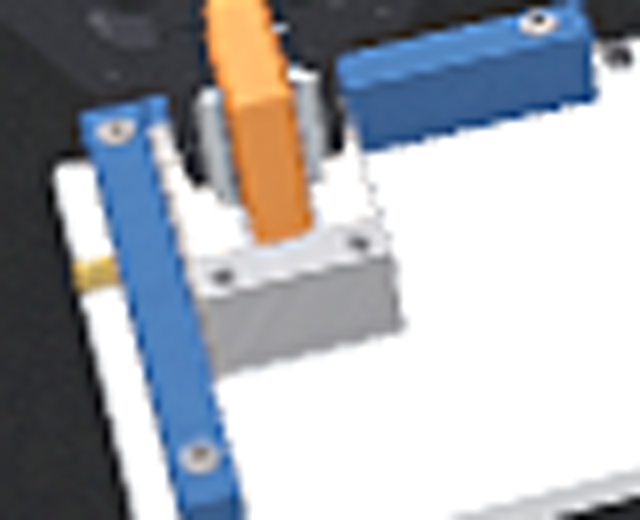

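View pics/t8.png

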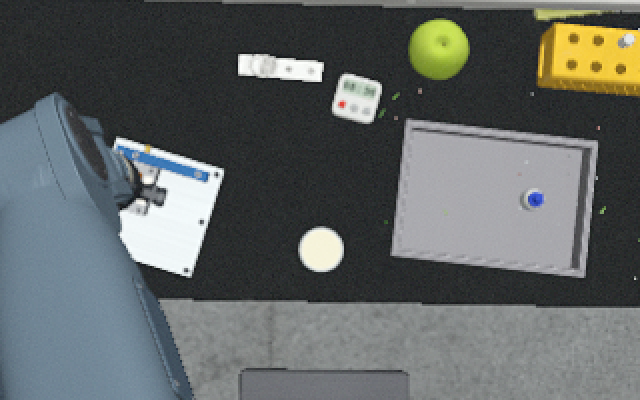

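```bash
python3 - <<'E'
from h import *
c=load('w8.npy')
P=lambda pts,z:p2w(c,crop(pts,150,150,2.6),z)
R=rot(-0.276)
yaw=lambda a,b:np.arctan2(*(b-a)[[1,0]])
A=P([[328,108],[571,107]],38);H=P([[363,134],[533,134]],38)
for W in (A,H): print(((W[:,:2]-[570.4,290.7])@R).round(1),yaw(W[0],W[1])-np.pi/2)
# right side top edge of block; fence top outer edge z=34, plate right edge z=10
B=P([[571,107],[565,262]],38);print('block right',yaw(B[1],B[0])-np.pi)
B=P([[654,0],[632,222]],34);print('fence outer',yaw(B[1],B[0])-np.pi,((B[:,:2]-[570.4,290.7])@R).round(1))
im=cv2.imread('pics/w8.png');cv2.imwrite('pics/w8z.png',cv2.resize(im[0:300,300:700],None,fx=2,fy=2,interpolation=cv2.INTER_CUBIC))
E
```

```text
[[-69.8 -48.9]
 [-70.1  -0.2]] -0.27045723217730844
[[-64.3 -42. ]
 [-64.4  -7.7]] -0.27478474463586466
block right -0.26263467079473735
fence outer -0.2946002715467393 [[-91.   15.9]
 [-43.1  15. ]]
```

View pics/w8z.png

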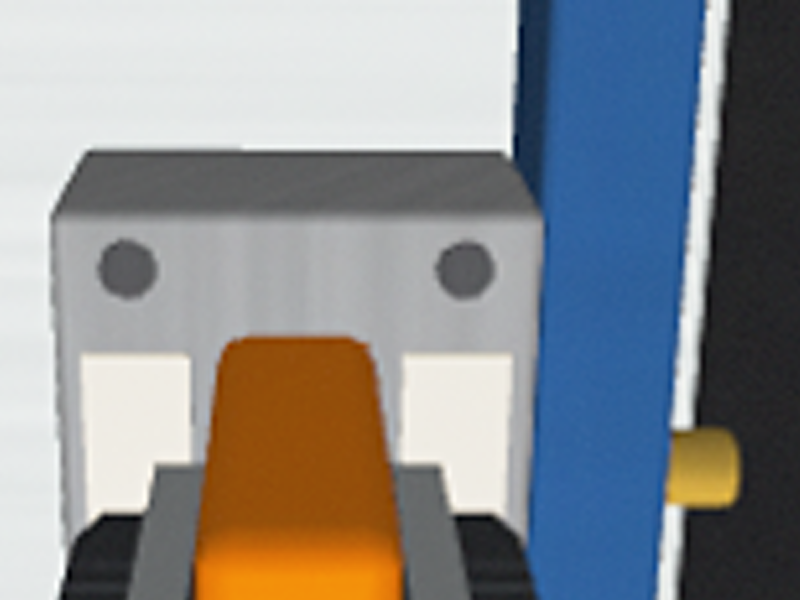

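```bash
python3 -m crank '0.6 0 0 0 0 0 -0.006; 0.6 0 0 0 0 0 0; 0.6 0 0 0 0 0 0;0.6 0 0 0 0 0 0'
python3 - <<'E'
from h import *
s=manip.get_state();print(s['position'],s['ft_torque'], s['wrist_force'],s['ee_rot'])
E
python3 -m crank '0.6 0 0 0 0 0 -0.006; 0.6 0 0 0 0 0 0; 0.6 0 0 0 0 0 0;0.6 0 0 0 0 0 0'
python3 - <<'E'
from h import *
s=manip.get_state();print(s['position'],s['ft_torque'], s['wrist_force'],s['ee_rot'])
E
```

```text
t: 18.58
position: [530.5, 275.7, 42.7]
ee_rot: [-1.571, -0.001, 1.29]
wrist_force: [-18.6, -12.0, 9.8]
gripper_width: 15.0
[530.45636123 275.73563287  42.66602028] [-2.45969387  3.75472045  0.12259767] [-18.56614054 -11.99570107   9.817125  ] [-1.57081766e+00 -1.13478015e-03  1.29035239e+00]
t: 18.92
position: [530.4, 275.7, 42.6]
ee_rot: [-1.571, -0.001, 1.285]
wrist_force: [-18.2, -12.4, 10.7]
gripper_width: 15.1
[530.43682655 275.71890355  42.64588447] [-2.51524059  3.74682537  0.5296533 ] [-18.20640597 -12.36680473  10.65718468] [-1.57090263e+00 -9.58068074e-04  1.28492635e+00]
```

```bash
python3 -m crank '0.6 0 0 0 0 0 0.008; 0.6 0 0 0 0 0 0; 0.6 0 0 0 0 0 0;0.6 0 0 0 0 0 0;0.6 0 0 0 0 0 0;0.6 0 0 0 0 0 0'
python3 - <<'E'
from h import *
s=manip.get_state();print(s['position'],s['ft_torque'], s['wrist_force'],s['ee_rot'],rot(-.279).T@s['wrist_force'][:2])
E
python3 -m crank '0.6 0 0 0 0 0 0;0.6 0 0 0 0 0 0;0.6 0 0 0 0 0 0;0.6 0 0 0 0 0 0;0.6 0 0 0 0 0 0;0.6 0 0 0 0 0 0;0.6 0 0 0 0 0 0;0.6 0 0 0 0 0 0;0.6 0 0 0 0 0 0;0.6 0 0 0 0 0 0;0.6 0 0 0 0 0 0;0.6 0 0 0 0 0 0'
```

```text
t: 19.42
position: [530.5, 275.7, 42.6]
ee_rot: [-1.571, -0.001, 1.292]
wrist_force: [-18.7, -11.4, 11.1]
gripper_width: 15.4
[530.45550648 275.73097532  42.64859017] [-2.40910257  3.79342881  0.03432904] [-18.68861107 -11.42553323  11.05964328] [-1.57074436e+00 -1.17517091e-03  1.29219173e+00] [-14.81941852 -16.13046273]
t: 20.42
position: [530.5, 275.7, 42.7]
ee_rot: [-1.571, -0.001, 1.292]
wrist_force: [-18.5, -11.9, 9.4]
gripper_width: 15.2
```

```bash
python3 -c "
from station import manip
print(manip.sign_off())"
```

```text
the job is handed in; nothing more can be done
None
```

The block is on the plate in the corner of the two blue fences. I handed the job in at about 20.4 s with the arm still gripping it and pressing it home.

I gripped it by the orange bar, lifted it out of the bin and set it down clear of the fences. I then slid it against the long fence and along into the short fence, and trimmed out the small tilt and yaw twist.

**Last checks**
- **Push:** about 15 N towards the short fence and 16 N towards the long one. The pose stayed steady over the last second.
- **Fit:** I trimmed the yaw until the twisting moment was close to zero. The tool is tilted by no more than about 1 mrad.
- **Position:** the wrist picture put the block's outer corner at (-70.1, -0.2) mm from the fence corner. Fully home is (-70, 0).
- **Pins:** the back ends of both pins stand out behind their fences. I inferred that they are flush from this and from the position and force, because the pin tips are hidden by the block.
- **Other objects:** the last top view shows the bottle still in the bin, with the timer and dish where they were.

**Disagreements:** one rough reading of the long fence's outer edge gave a yaw of -0.295 rad, against -0.275 to -0.28 rad from the other readings. The first top-view estimate of the corner was about 4 mm off the wrist-camera one. I took both as pixel-reading error and went by the contact forces.

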